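# Guard down, power on: the router table's switch under the table lip

### The arm

A 6-joint arm with a two-finger parallel gripper is mounted at the origin on a cart in front of the work surface, level with it; the furniture and walls round the work are solid. World frame = base frame: x ahead of the robot, y to its left, z up, the work surface at z = 0. Lengths are in mm, angles in rad, forces in N, time in s.
With the tool pointing down it reaches from about 400 to 925 mm from the base axis. Payload 12.5 kg.
Tool frame: the origin (TCP) lies at the very end of the fingers, on their centre line; the grasp point (between the pads) lies 19 mm behind it; z points along the fingers, y is the line along which they close (so a half turn about z gives the same grasp; the last joint's range is limited). The gripper opens to 95 mm and grips with 3 to 60 N. Pads are 20 mm wide; open, the fingers measure 119 mm over their backs; the gripper's body (75 mm by 180 mm) begins 59 mm behind the grasp point.
Start: joints at [-1.369, 0.491, 1.559, -0, 1.092, -0.106], TCP at [189.375, -595.637, 214.661] pointing down, gripper open.
Joint ranges: [-3.1, 3.1], [-0.84, 2.19], [0.05, 2.79], [-1.13, 4.28], [0.06, 2.93], [-2.69, 2.69]. Speed limits (rad/s): [2.22, 2.22, 2.79, 3.14, 3.14, 3.14].

### API

Orientations are given as a 3x3 rotation matrix whose columns are the frame's x, y, z axes.
In Python, from workcell import robot gives the robot as it stands. The module is installed in compiled form; this text tells all that it offers.
- The arm moves only by the tool jog_arm, never from a script. Its argument "motion" is a list of rows, each a list of 7 numbers: the shift along the world's x, y, z normalised to -1 to 1, where 1 is 0.5 m, then the turn, a rotation vector about the world's x, y, z normalised to -1 to 1, where 1 is pi rad, then the opening, from -1 (shut) to 1 (fully open). In form: [[dx, dy, dz, wx, wy, wz, jaw], ...]. A call has 1 to 5 rows; each row is the pose to reach, as a shift and turn from the pose commanded when the call began, turning the shorter way round; what a row does not reach only later rows make up. A row lasts 1/12 s, in which the tool goes at most 41.7 mm and 7.16 degrees, less where a joint would pass 70% of its speed; a pose out of reach is approached as far as the arm can. A call with a number of a shift or a turn outside -1 to 1 is refused whole. A call with a gripper value outside its range is refused whole. The fingers move at their own pace and stop on an object; "newtons" is the grip in N (left out, the last holds). Time passes only in rows, so rows that repeat a pose let the fingers close. It gives the time, the measured TCP pose, the force, the opening and the grip force at its end, in the units of the state.
- robot.read_state(): the state, without advancing time (a new reading comes with each control period).
- robot.grab_frame(name): name is "scene" or "side" or "wrist"; returns a dict with "image" (420x560x3 uint8, red, green, blue), "intrinsics" (3x3 intrinsics, pixels), "R" (3x3) and "t" (3): a world point X has camera coordinates R X + t. Camera axes: x right, y down, z forward; pixel columns grow to the right and rows downward; lengths in mm; the calibration is good to about 2 mm. The wrist camera is an equidistant fisheye: a pixel r from the principal point sees the ray r / f radians off the axis. A picture is of the moment at which its call begins. There is no depth.
- robot.finish_job(): hands the job in; it is judged then, once.
Trained networks look in a picture, given as the dict that the camera call returned (one of the last four; its "shot" number tells which), for a name from the list of things; names that differ only in an ending like _2 or _b are one class to them, and where a whole thing is asked for, a point or a joint stands for the part that bears it (a point fixed in the world has none). Each returns a list of dicts, best first, with "p" (0 to 1); they miss things now and then, are a little off and sometimes report something else, mostly with a low value. They report only what shows in the picture. A call takes as long as a camera call.
- robot.find_in(picture, name): "box" ([centre column, centre row, width, height] in pixels, round what is visible of it).
- robot.trace(picture, name): "pixels" (420x560 bool, what is visible of it) and "box" ([centre column, centre row, width, height] in pixels, round what is visible of it).
- robot.place_of(picture, name): "xy" ([column, row] in pixels: a listed point, or the origin of a listed thing).
The state is a dict: "t": time; "joints": joint angles; "qd": joint speeds; "tau": joint torques, N m; "tcp_pos": TCP position; "tool_rot": TCP orientation; "wrist_force": force on the tool from outside, world axes, zero at the start; "torque": the same for the moment, N m; "gripper_width": finger opening in mm; "finger_force": force on a finger pad.
Only numpy, scipy, OpenCV 4.12 (cv2) and the standard library are available. Lean on these libraries where they do the work, as an engineer would, in place of code of your own. Each camera call takes 0.05 s, during which the arm holds its last target. There are 200 camera calls.

### The job

Get the small router table running: first swing its raised cutter guard fully down over the cutter, and only then switch the machine on at the rocker hidden under the front lip of its top, by reaching in below the lip and pushing the front half of the rocker up until it snaps over. Leave the workpiece lying on the table where it is.

Things in the scene. Friction and masses are not known exactly. Their poses are not given: they have to be found in the camera images.
- router_table: Benchtop router table, fixed: plywood cabinet, grey top. Origin on the bench under the middle of the top; x from its front to its back, y to its left, z up (machine frame). Top 230 (x) x 250 (y) x 18 mm, its face 190 mm above the bench, front edge at x = -115 mm; the cabinet's front stands back at x = -55 mm, so the top overhangs as a lip. A fence stands on top along y: face at x = 23, 68 mm high.
- guard_hinge (a point): Middle of the axis of the cutter guard's hinge, which runs along the machine's y on the front of the fence, 66 mm above the table top, at x = 14 mm, y = 0 of the machine frame, above the cutter (20 mm high, at the same x and y).
- guard_edge (a point): Middle of the upper front edge of the guard, 80 mm from the hinge axis; moves with it. The guard is a grey sheet hood, 100 mm wide (y), 4 mm thick, with a 28 mm skirt square below this edge. It stays where it is left; its outer half is pushed down with 1 to 3 N. Lowered, its plate is level, 69 mm above the table top, and the skirt ends 38 mm above the table top.
- guard (a joint): Angle of the cutter guard in rad: 0 fully lowered (level, against its stop), growing as it is raised, 1.25 at most. Push it along its arc, forward and down: while it is raised steeply, a straight push down on its edge can bind by friction.
- switch_box: Black switch box, 52 mm (x) x 76 mm (y) x 40 mm high, fixed up against the underside of the lip, somewhere along its width; its front is 8 mm behind the front edge of the top. Origin in the middle of its underside, 132 mm above the bench; axes as the machine's. The grey rocker hangs below it between two cheeks and turns about an axis along y, 10 mm below this origin.
- rocker_edge (a point): Middle of the lower front edge of the rocker (flat paddle, 50 mm in x, 56 mm in y, 6 mm thick); moves with it. Off, it is 118 mm above the bench, 9 mm behind the front edge of the top; on, 126 mm. A bare finger tilted some 45 degrees, pointing down and to the machine's back, reaches it below the lip: bring the tip 10 to 17 mm past this edge, then raise it, and its upper side lifts the edge.
- rocker (a joint): Angle of the rocker in rad: 0 off (front half hanging down), 0.34 on (front half pushed up). A spring snaps it to the nearer end from the middle (0.17) and holds it there; it takes about 4 N upward at the front edge to start, less after that.
- workpiece: Plain sawn wood block, 33 x 141 x 30 mm, loose on the table top along the fence, to the right of the cutter; origin under its middle, its y along its length. The lowered guard clears it by 8 mm.

How it is judged (in metres and radians):
On the way, in this order (a step that is already met when the one before it is completed fails the run):
1. the guard is fully down while the rocker is still off (value of joint each of guard, rocker below 0.08 rad), for 0.2 s.
2. the rocker has snapped on with the guard down (value of joint rocker above 0.27 rad and value of joint guard below 0.08 rad), for 0.2 s.
At the end, for the whole second after the job is handed in: The guard is fully down (within 0.08 rad of its stop), the rocker is on (beyond 0.27 rad of 0.34) and the workpiece lies within 20 mm of where it was (all of step 2 and distance of workpiece from where it was at the start of the episode below 0.02 m); the robot touches nothing.
It fails at once if the rocker is on while the guard is not down (value of joint rocker above 0.25 rad and value of joint guard above 0.15 rad).
It fails at once if the workpiece is shifted by more than 20 mm (distance of workpiece from where it was at the start of the episode above 0.02 m).
It also fails if it takes over 48 s, if anything falls off the work surface, if the arm or the gripper's body presses on something with over 40 N, if the wrist force passes 120 N, or if a joint passes its speed limit or range.

## Working session

There is one attempt and no reset: what is moved stays moved. The work goes in short steps, Python scripts to look and compute and a tool call to move; the robot and the scene stay as the last step left them, time stands still between calls to the robot, and variables do not carry over. Pictures are saved under pics/ and viewed, at most 10 in all, crops included, and the job is handed in when it is done.

Besides the shell and the picture viewer there is one more tool, called after "Request:" in YAML: its name, and indented under it one key for each argument. jog_arm: Moves the arm, as the interface text tells. Scaled input: -1 to 1 covers 0.5 m each way for a shift and pi rad each way for a turn. Its arguments: {"type":"object","properties":{"motion":{"type":"array"},"newtons":{"type":"number"}},"required":["motion"]}

```bash
mkdir -p pics; cat > h.py <<'E'
import numpy as np, cv2
from workcell import robot
def grab(n,save=None):
    f=robot.grab_frame(n)
    if save: cv2.imwrite('pics/'+save,cv2.cvtColor(f['image'],cv2.COLOR_RGB2BGR))
    return f
def proj(f,X):
    X=np.atleast_2d(X); c=X@np.array(f['R']).T+np.array(f['t']); K=np.array(f['intrinsics'])
    p=c@K.T; return p[:,:2]/p[:,2:]
def tri(fs,ps):
    A=[];b=[]
    for f,p in zip(fs,ps):
        R=np.array(f['R']);t=np.array(f['t']);K=np.array(f['intrinsics'])
        d=R.T@np.linalg.solve(K,[p[0],p[1],1]);d/=np.linalg.norm(d);c=-R.T@t
        P=np.eye(3)-np.outer(d,d);A.append(P);b.append(P@c)
    X=np.linalg.solve(sum(A),sum(b)); return X
E
python3 - <<'E'
from h import *
fs=[grab('scene','s0.png'),grab('side','d0.png')]
for f in fs: print(np.round(-np.array(f['R']).T@f['t']), np.round(f['R'][2],2))
for n in ['router_table','guard_hinge','guard_edge','switch_box','rocker_edge','workpiece']:
    ps=[]
    for f in fs:
        r=robot.place_of(f,n); print(n,[(np.round(q['xy']),round(q['p'],2)) for q in r[:2]])
        if r: ps.append(r[0]['xy'])
    if len(ps)==2:
        X=tri(fs,ps); print(np.round(X), [np.round(proj(f,X)[0]-p,1) for f,p in zip(fs,ps)])
E
cd pics; python3 -c "
import cv2,numpy as np
a=np.vstack([cv2.imread('s0.png'),cv2.imread('d0.png')]);cv2.imwrite('a.png',cv2.resize(np.hstack([cv2.imread('s0.png'),cv2.imread('d0.png')]),(800,300)))"
```

```text
[ 137. -792.  827.] [ 0.42  0.47 -0.77]
[354. 231. 744.] [ 0.16 -0.73 -0.66]
router_table [(array([300., 253.]), 0.76)]
router_table [(array([258., 263.]), 0.68)]
[ 532. -420.    8.] [array([-0.5,  0.4]), array([-0.6, -0.4])]
guard_hinge [(array([313., 173.]), 0.66)]
guard_hinge []
guard_edge [(array([290., 153.]), 0.83), (array([298., 254.]), 0.69)]
guard_edge [(array([266., 141.]), 0.82), (array([273., 250.]), 0.21)]
[ 506. -399.  316.] [array([-1. ,  0.9]), array([-1.1, -0.8])]
switch_box []
switch_box [(array([274., 249.]), 0.69), (array([290., 163.]), 0.26)]
rocker_edge []
rocker_edge [(array([284., 262.]), 0.43)]
workpiece [(array([319., 242.]), 0.95)]
workpiece [(array([290., 163.]), 0.84)]
[ 485. -511.  196.] [array([ 0.3, -0.3]), array([0.3, 0.2])]
```

View pics/s0.png

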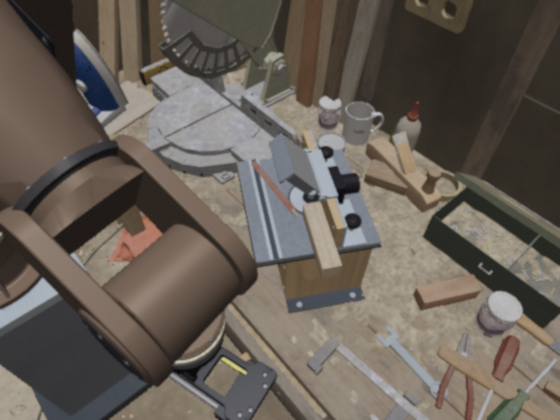

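View pics/d0.png

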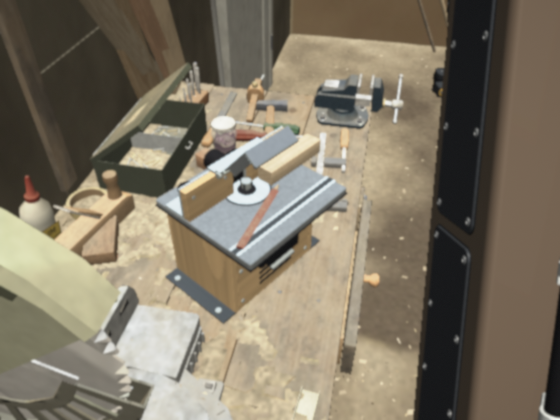

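The scene picture shows the table with its front edge from about (238,187) to (250,260) and its back-right corner at (376,242). The guard is raised at about (290,155). In the side picture the front edge runs from (229,259) to (345,190), with a dark switch box under the lip near (280,260). Next I fit the machine pose.

```bash
cat > fit.py <<'E'
from h import *
from scipy.optimize import least_squares
fs=[grab('scene'),grab('side')]
def W(p,m): 
    c,s=np.cos(p[2]),np.sin(p[2]); m=np.atleast_2d(m)
    return np.c_[p[0]+c*m[:,0]-s*m[:,1], p[1]+s*m[:,0]+c*m[:,1], m[:,2]]
ob=[(0,(-115,125,190),(238,187)),(0,(-115,-125,190),(250,258)),(0,(115,-125,190),(376,241)),
    (1,(-115,125,190),(229,257)),(1,(-115,-125,190),(345,190)),(1,(115,125,190),(160,203)),
    (0,(14,0,256),(313,173))]
def res(p): return np.concatenate([proj(fs[i],W(p,m))[0]-u for i,m,u in ob])
def run(): return least_squares(res,[532,-420,-.3],loss='soft_l1',f_scale=2)
E
python3 - <<'E'
from fit import *
for y0 in [0]:
    r=run(); p=r.x; print(p, np.round(r.fun.reshape(-1,2),1))
# guard angle from edge
ps=[robot.place_of(f,'guard_edge')[0]['xy'] for f in fs]
g=least_squares(lambda a:np.concatenate([proj(f,W(p,(14-80*np.cos(a[0]),a[1],256+80*np.sin(a[0]))))[0]-u for f,u in zip(fs,ps)]),[1.,0]); print('guard',g.x,g.fun)
for n,xz in [('switch_box',(-81,132)),('rocker_edge',(-106,118))]:
    for q in robot.place_of(fs[1],n)[:1]:
        s=least_squares(lambda y:proj(fs[1],W(p,(xz[0],y[0],xz[1])))[0]-q['xy'],[0]); print(n,q['p'],s.x,s.fun)
b=robot.find_in(fs[1],'switch_box'); print(b[:2])
pts={'side':1,'scene':0}
ims=[]
for i,f in enumerate(fs):
    im=cv2.resize(cv2.cvtColor(f['image'],cv2.COLOR_RGB2BGR),None,fx=3,fy=3)
    for z in (190,):
        q=proj(f,W(p,[(-115,125,z),(-115,-125,z),(115,-125,z),(115,125,z)]))*3+1
        cv2.polylines(im,[q.astype(int)],True,(0,0,255),1)
    a,y=g.x
    for m in [(14,0,256),(14-80*np.cos(a),-50,256+80*np.sin(a)),(14-80*np.cos(a),50,256+80*np.sin(a)),(14,50,256),(14,-50,256),(-107,s.x[0]-38,132),(-107,s.x[0]+38,132),(-55,125,0),(-55,-125,0)]:
        cv2.circle(im,tuple((proj(f,W(p,m))[0]*3+1).astype(int)),3,(0,255,255),-1)
    c=((690,360),(430,360))[i]; ims.append(im[c[1]:c[1]+600,c[0]-0:c[0]+640])
cv2.imwrite('pics/o1.png',cv2.resize(np.hstack(ims),(800,375)))
E
```

```text
[ 537.55545595 -411.97746947   -0.5637015 ] [[  0.3 -29. ]
 [  1.   -0.1]
 [  2.7   1.9]
 [ 13.   10.2]
 [  1.3   1.8]
 [ -7.3  -5.3]
 [ -0.5  -0.2]]
guard [  0.91959055 -10.43058144] [-0.45717666 -0.29816078  0.16594319 -0.3532004 ]
switch_box 0.25 [-91.721429] [54.64958221 75.07764338]
rocker_edge 0.69 [14.1392037] [0.58423159 0.76856492]
[{'box': [279.2, 253.5, 38.8, 34.0], 'p': 0.89}, {'box': [259.9, 150.6, 76.9, 46.7], 'p': 0.68}]
```

View pics/o1.png

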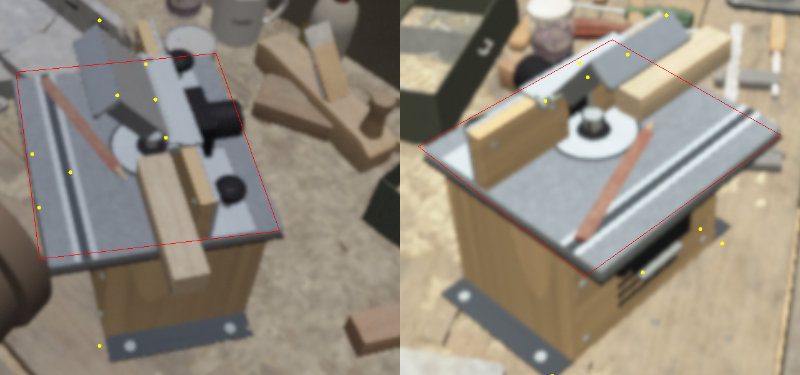

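The overlay shows that my front-left corner in the scene picture is wrong. I'll drop it and refit with the workpiece and guard points.

```bash
python3 - <<'E'
import fit
from fit import *
fit.ob.pop(0); 
r=run(); p=r.x; print(np.round(p,3), np.round(r.fun.reshape(-1,2),1).tolist())
ps=[robot.place_of(f,'guard_edge')[0]['xy'] for f in fs]
g=least_squares(lambda a:np.concatenate([proj(f,W(p,(14-80*np.cos(a[0]),a[1],256+80*np.sin(a[0]))))[0]-u for f,u in zip(fs,ps)]),[1.,0]); print('guard',g.x,g.fun)
ys={}
for n,xz in [('switch_box',(-81,132)),('rocker_edge',(-106,118))]:
    for q in robot.place_of(fs[1],n)[:2]:
        s=least_squares(lambda y:proj(fs[1],W(p,(xz[0],y[0],xz[1])))[0]-q['xy'],[0]); print(n,q['p'],q['xy'],s.x,s.fun)
s=0
ims=[]
for i,f in enumerate(fs):
    x0,y0,w,h=((220,120,170,200),(150,120,210,200))[i]
    k=600/h*.8
    im=cv2.resize(cv2.cvtColor(f['image'],cv2.COLOR_RGB2BGR)[y0:y0+h,x0:x0+w],None,fx=2.1,fy=2.1,interpolation=cv2.INTER_CUBIC)
    T=lambda m:((proj(f,W(p,m))-[x0,y0])*2.1+1).astype(int)
    cv2.polylines(im,[T([(-115,125,190),(-115,-125,190),(115,-125,190),(115,125,190)])],True,(0,0,255),1)
    cv2.polylines(im,[T([(-55,105,0),(-55,-105,0)])],True,(0,255,0),1)
    a,y=g.x
    for m in [(14,0,256),(14-80*np.cos(a),-50,256+80*np.sin(a)),(14-80*np.cos(a),50,256+80*np.sin(a)),(14,50,256),(14,-50,256)]: cv2.circle(im,tuple(int(v) for v in T(m)[0]),2,(0,255,255),-1)
    ims.append(im)
cv2.imwrite('pics/o2.png',np.hstack(ims))
E
```

```text
[ 538.985 -412.121   -0.58 ] [[0.4, -1.2], [2.5, 2.5], [10.2, 9.9], [0.7, 2.7], [-7.8, -6.5], [0.2, -0.4]]
guard [ 0.88235728 -9.72466083] [-0.774322   -0.32905178  0.13081229 -0.55462147]
switch_box 0.9 [273.4, 248.8] [22.09246185] [-0.76407171 -1.08677125]
rocker_edge 0.69 [286.0, 258.6] [14.36597152] [-0.00152356 -0.00207624]
```

View pics/o2.png

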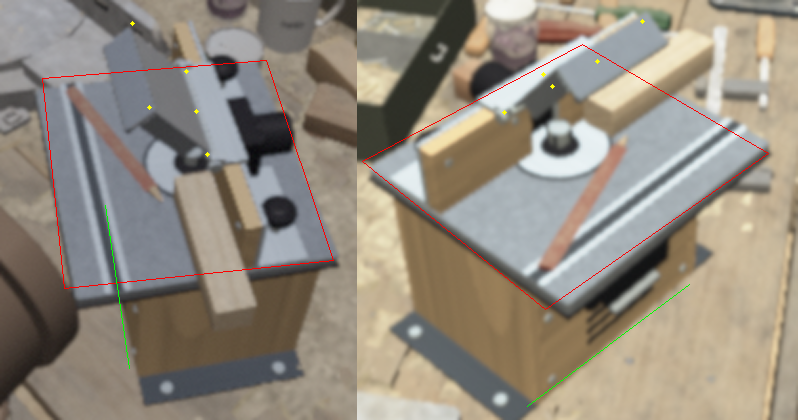

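```bash
cat > w.py <<'E'
import fit
from fit import *
fit.ob[:]=[(0,(-115,125,190),(239,159)),(0,(-115,-125,190),(253,258)),(0,(115,-125,190),(379,243)),
 (1,(-115,125,190),(248,265)),(1,(-115,-125,190),(345.5,193)),(1,(115,125,190),(155,200))]
E
python3 - <<'E'
from w import *
r=run(); p=r.x; print(np.round(p,3), np.round(r.fun.reshape(-1,2),1).tolist())
ps=[robot.place_of(f,'guard_edge')[0]['xy'] for f in fs]
g=least_squares(lambda a:np.concatenate([proj(f,W(p,(14-80*np.cos(a[0]),a[1],256+80*np.sin(a[0]))))[0]-u for f,u in zip(fs,ps)]),[1.,0]); print('guard',g.x,g.fun)
for n,xz in [('switch_box',(-81,132)),('rocker_edge',(-106,118))]:
    for q in robot.place_of(fs[1],n)[:2]:
        s=least_squares(lambda y:proj(fs[1],W(p,(xz[0],y[0],xz[1])))[0]-q['xy'],[0]); print(n,q['p'],q['xy'],s.x,s.fun)
ims=[]
for i,f in enumerate(fs):
    x0,y0,w,h=((220,120,170,200),(150,120,210,200))[i]
    im=cv2.resize(cv2.cvtColor(f['image'],cv2.COLOR_RGB2BGR)[y0:y0+h,x0:x0+w],None,fx=2.1,fy=2.1,interpolation=cv2.INTER_CUBIC)
    T=lambda m:((proj(f,W(p,m))-[x0,y0])*2.1+1).astype(int)
    cv2.polylines(im,[T([(-115,125,190),(-115,-125,190),(115,-125,190),(115,125,190)])],True,(0,0,255),1)
    cv2.polylines(im,[T([(-55,105,0),(-55,-105,0)])],True,(0,255,0),1)
    for d in(-28,28): cv2.polylines(im,[T([(-106,s.x[0]+d,118),(-106,s.x[0]+d,172)])],True,(0,255,0),1)
    a,y=g.x
    for m in [(14,0,256),(14-80*np.cos(a),-50,256+80*np.sin(a)),(14-80*np.cos(a),50,256+80*np.sin(a)),(14,50,256),(14,-50,256)]: cv2.circle(im,tuple(int(v) for v in T(m)[0]),2,(0,255,255),-1)
    ims.append(im)
cv2.imwrite('pics/o3.png',np.hstack(ims))
for n,m in dict(edge=(14-80*np.cos(a),y,256+80*np.sin(a)),hinge=(14,0,256),rock=(-106,s.x[0],118)).items(): print(n,np.round(W(p,m)))
print(robot.read_state()['tool_rot'],robot.read_state()['t'])
E
```

```text
[ 535.965 -413.311   -0.544] [[-2.0, 0.5], [-0.7, 1.8], [0.7, -0.4], [-2.5, 1.7], [1.4, -2.7], [-1.4, -1.4]]
guard [-0.7739621 95.5609311] [-15.56200194   8.81923965 -27.69415418 -35.19058484]
switch_box 0.81 [271.8, 248.0] [30.12482274] [0.98810636 1.30380592]
rocker_edge 0.52 [281.1, 258.3] [28.77543578] [2.82054874 3.56137823]
rocker_edge 0.43 [290.4, 164.6] [-112.50264529] [44.83992772 56.61735929]
edge [[ 548. -309.  200.]]
hinge [[ 548. -421.  256.]]
rock [[ 387. -455.  118.]]
[[ 9.53004923e-01  3.02954811e-01  1.01040840e-05]
 [ 3.02954810e-01 -9.53004916e-01 -1.12234712e-04]
 [-2.43728042e-05  1.10021314e-04 -9.99999994e-01]] 1.65
```

View pics/o3.png

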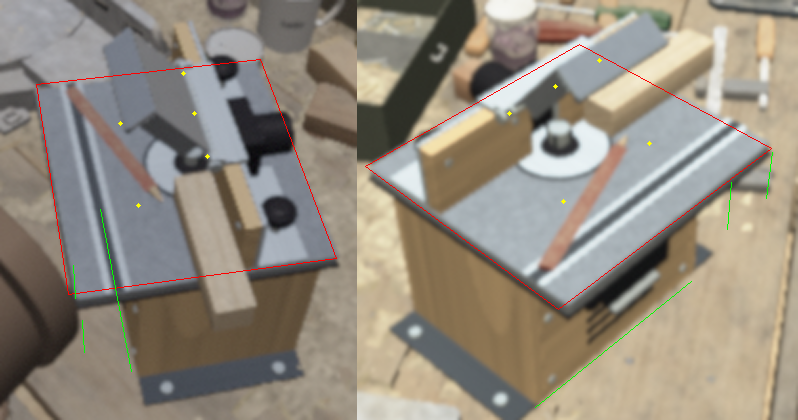

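The fit now overlays well: machine at (536, -413), yaw -0.544, with the rocker at y ≈ +29 and the guard at about 0.91 rad. First move: lift, close the fingers and turn to line up with the machine.

Request:
jog_arm:
  motion:
    - [0,0,0.4,0,0,-0.271,-1]
    - [0,0,0.4,0,0,-0.271,-1]
    - [0,0,0.4,0,0,-0.271,-1]
    - [0.1,0.05,0.43,0,0,-0.271,-1]
    - [0.2,0.1,0.43,0,0,-0.271,-1]
  newtons: 10

```text
t: 2.07
tcp_pos: [239.6, -570.8, 400.8]
tool_rot: [[0.947, -0.321, 0.001], [-0.321, -0.947, -0.005], [0.002, 0.004, -1.0]]
wrist_force: [0.4, -0.2, 0.2]
gripper_width: 67.0
finger_force: 0.0
```

```bash
cat > to.py <<'E'
import sys; from w import *
P=np.array([536,-413.3,-.544])
def tgt(x,y,z,tilt=0):
    from scipy.spatial.transform import Rotation as Ro
    s=robot.read_state(); R=np.array(s['tool_rot'])
    Rt=Ro.from_rotvec([0,0,P[2]]).as_matrix()@Ro.from_rotvec([0,-np.radians(tilt),0]).as_matrix()@np.diag([1,-1,-1])
    d=W(P,(x,y,z))[0]-s['tcp_pos']; w=Ro.from_matrix(Rt@R.T).as_rotvec()
    print('shift',np.round(d/500,4),'turn',np.round(w/np.pi,4))
def mach():
    s=robot.read_state(); d=np.array(s['tcp_pos'])-[P[0],P[1],0]; c,q=np.cos(P[2]),np.sin(P[2])
    print('t',s['t'],'mach',np.round([c*d[0]+q*d[1],-q*d[0]+c*d[1],d[2]],1),'F',np.round(s['wrist_force'],1),'q',np.round(s['joints'],2),s['gripper_width'])
E
python3 -c "
from to import *
mach(); tgt(12,0,350)"
```

```text
t 2.1667 mach [-169.3 -284.3  401.4] F [-0.   0.1 -0.5] q [-1.27  0.36  1.28  0.    1.49  0.62] 58.74199456179518
shift [ 0.6046  0.2988 -0.1028] turn [ 0.0023  0.0007 -0.0709]
```

Request:
jog_arm:
  motion:
    - [0.6,0.3,0.0,0,0,-0.071,-1]
    - [0.6,0.3,0.0,0,0,-0.071,-1]
    - [0.6,0.3,0.0,0,0,-0.071,-1]
    - [0.6,0.3,0.0,0,0,-0.071,-1]
    - [0.6,0.3,0.0,0,0,-0.071,-1]

```text
t: 2.58
tcp_pos: [426.7, -476.6, 396.0]
tool_rot: [[0.858, -0.513, -0.001], [-0.513, -0.858, 0.001], [-0.001, -0.0, -1.0]]
wrist_force: [0.9, -1.0, 0.3]
gripper_width: 25.5
finger_force: 0.0
```

```bash
python3 - <<'E'
s=open('to.py').read()
s=s.replace("import sys; from w import *","""from h import *
def W(p,m):
    c,s=np.cos(p[2]),np.sin(p[2]); m=np.atleast_2d(m)
    return np.c_[p[0]+c*m[:,0]-s*m[:,1], p[1]+s*m[:,0]+c*m[:,1], m[:,2]]""")
open('to.py','w').write(s)
E
python3 -c "
from to import *
mach(); tgt(12,0,350)"
```

```text
t 2.5833 mach [ -60.8 -110.8  396. ] F [ 0.9 -1.   0.3] q [-0.94  0.4   1.23 -0.    1.51  1.17] 25.51414947861585
shift [ 0.2392  0.1143 -0.0919] turn [-0.0002 -0.0002 -0.0017]
```

Request:
jog_arm:
  motion:
    - [0.23,0.11,-0.06,0,0,-0.002,-1]
    - [0.23,0.11,-0.06,0,0,-0.002,-1]
    - [0.23,0.11,-0.09,0,0,-0.002,-1]
    - [0.23,0.11,-0.09,0,0,-0.002,-1]
    - [0.23,0.11,-0.09,0,0,-0.002,-1]

```text
t: 3.0
tcp_pos: [542.0, -420.9, 348.3]
tool_rot: [[0.857, -0.516, -0.004], [-0.516, -0.857, 0.003], [-0.005, -0.001, -1.0]]
wrist_force: [0.1, 0.8, -1.4]
gripper_width: 0.6
finger_force: 0.0
```

```bash
python3 -c "
from to import *
f=grab('side','d1.png');g=grab('scene','s1.png')
a=cv2.imread('pics/s1.png')[90:290,180:400];b=cv2.imread('pics/d1.png')[60:260,140:360]
cv2.imwrite('pics/c1.png',cv2.resize(np.hstack([a,b]),(792,360)))
mach()
for a in (None,1.05,.7,.35,0):
    if a is None: tgt(9,0,322)
    else: tgt(24-60*np.cos(a)+3*np.sin(a),0,256+60*np.sin(a)+3*np.cos(a))"
```

```text
t 3.1 mach [  8.4  -6.3 351.4] F [-0.3 -1.3 -0.1] q [-0.76  0.5   1.19 -0.    1.46  1.36] 0.4974331861310689
shift [ 0.0076  0.0102 -0.0588] turn [-0.0001 -0.0003  0.0004]
shift [-0.0134  0.0229 -0.0837] turn [-0.0001 -0.0003  0.0004]
shift [-0.0419  0.0402 -0.1089] turn [-0.0001 -0.0003  0.0004]
shift [-0.0614  0.052  -0.144 ] turn [-0.0001 -0.0003  0.0004]
shift [-0.0694  0.0568 -0.1848] turn [-0.0001 -0.0003  0.0004]
```

View pics/c1.png

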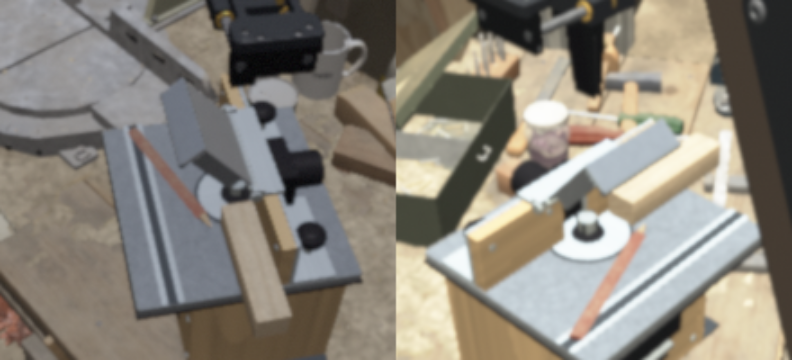

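The closed fingers are above and behind the raised guard (tip near (590,95) in the right half), and nothing is touching. Now the arc push starts.

Request:
jog_arm:
  motion:
    - [0.008,0.01,-0.058,0,0,0,-1]
    - [-0.013,0.022,-0.084,0,0,0,-1]
    - [-0.028,0.031,-0.096,0,0,0,-1]
    - [-0.042,0.04,-0.109,0,0,0,-1]
    - [-0.042,0.04,-0.109,0,0,0,-1]

```text
t: 3.52
tcp_pos: [517.0, -403.4, 297.6]
tool_rot: [[0.853, -0.521, -0.0], [-0.521, -0.853, -0.0], [-0.0, 0.0, -1.0]]
wrist_force: [0.3, -0.2, -0.4]
gripper_width: 0.5
finger_force: 0.0
```

```bash
python3 -c "
from to import *
mach()
for a in (.5,.35,.2,0): tgt(24-60*np.cos(a)+3*np.sin(a),0,256+60*np.sin(a)+3*np.cos(a))"
```

```text
t 3.5167 mach [-21.4  -1.3 297.6] F [ 0.3 -0.2 -0.4] q [-0.76  0.47  1.36 -0.    1.3   1.36] 0.5385998691431062
shift [-0.0087  0.0084 -0.0203] turn [ 0.0001 -0.0001  0.0013]
shift [-0.0157  0.0126 -0.0363] turn [ 0.0001 -0.0001  0.0013]
shift [-0.0206  0.0156 -0.0534] turn [ 0.0001 -0.0001  0.0013]
shift [-0.0237  0.0175 -0.0771] turn [ 0.0001 -0.0001  0.0013]
```

Request:
jog_arm:
  motion:
    - [-0.009,0.008,-0.02,0,0,0,-1]
    - [-0.016,0.0125,-0.036,0,0,0,-1]
    - [-0.02,0.0155,-0.053,0,0,0,-1]
    - [-0.023,0.017,-0.066,0,0,0,-1]
    - [-0.024,0.0175,-0.074,0,0,0,-1]

```text
t: 3.93
tcp_pos: [507.1, -394.1, 259.5]
tool_rot: [[0.854, -0.52, -0.0], [-0.52, -0.854, 0.0], [-0.001, -0.0, -1.0]]
wrist_force: [-0.8, -0.6, 0.4]
gripper_width: 0.3
finger_force: 0.4
```

```bash
python3 -c "
from to import *
mach()
f=grab('side','d2.png');g=grab('scene','s2.png')
a=cv2.imread('pics/s2.png')[90:290,180:400];b=cv2.imread('pics/d2.png')[60:260,140:360]
cv2.imwrite('pics/c2.png',cv2.resize(np.hstack([a,b]),(792,360)))
mach()"
```

```text
t 3.9333 mach [-34.7   1.5 259.5] F [-0.8 -0.6  0.4] q [-0.76  0.48  1.46 -0.    1.21  1.35] 0.34649330109722143
t 4.0333 mach [-34.5   1.7 259.9] F [ 0.7 -0.   0.1] q [-0.76  0.48  1.45 -0.    1.21  1.35] 0.35586182395577987
```

View pics/c2.png

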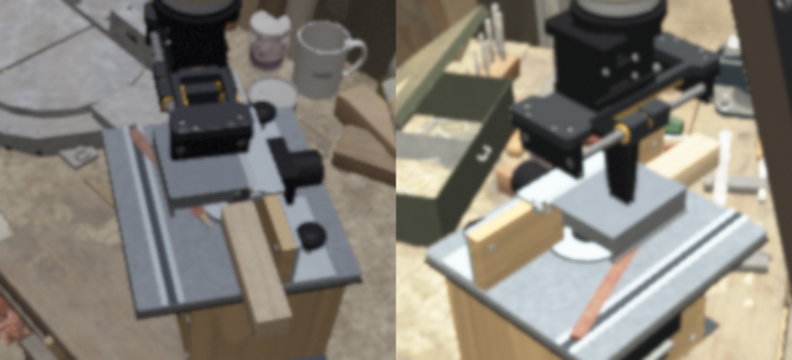

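The guard now looks nearly level in both views. I'll press down gently until it meets the stop.

Request:
jog_arm:
  motion:
    - [0,0,-0.005,0,0,0,-1]
    - [0,0,-0.007,0,0,0,-1]
    - [0,0,-0.007,0,0,0,-1]

```text
t: 4.28
tcp_pos: [507.7, -394.1, 259.1]
tool_rot: [[0.854, -0.52, 0.002], [-0.52, -0.854, -0.002], [0.002, 0.001, -1.0]]
wrist_force: [-5.3, 1.8, 15.8]
gripper_width: 1.1
finger_force: 8.3
```

It reads 15.8 N against the stop with the plate level, so the guard is fully down. Next I retreat up, then move forward while tilting.

Request:
jog_arm:
  motion:
    - [0,0,-0.003,0,0,0,-1]
    - [0,0,-0.003,0,0,0,-1]
    - [0,0,0.06,0,0,0,-1]
    - [0,0,0.14,0,0,0,-1]
    - [0,0,0.2,0,0,0,-1]

```text
t: 4.7
tcp_pos: [507.7, -393.8, 359.4]
tool_rot: [[0.854, -0.52, 0.001], [-0.52, -0.854, -0.001], [0.001, 0.0, -1.0]]
wrist_force: [0.2, 0.7, 1.2]
gripper_width: 0.2
finger_force: 0.0
```

```bash
python3 -c "
from to import *
mach(); tgt(-170,29,310,45)
fs=[grab('side'),grab('scene')]
for f in fs:
  r=robot.place_of(f,'guard_edge'); print([(q['xy'],q['p']) for q in r[:2]], proj(f,W(P,(-66,0,259))))
mach()"
```

```text
t 4.7 mach [-34.3   2.  359.4] F [0.2 0.7 1.2] q [-0.76  0.42  1.3   0.    1.43  1.35] 0.15844857083752542
shift [-0.2043  0.1866 -0.0987] turn [-0.1294 -0.2135  0.0007]
[([280.8, 176.2], 0.62)] [[278.87163866 179.27632126]]
[([272.6, 179.1], 0.95), ([320.7, 241.4], 0.6)] [[269.11977789 177.25229383]]
t 4.9 mach [-34.4   2.  356.9] F [ 0.3 -0.9 -0.2] q [-0.76  0.42  1.3  -0.    1.42  1.35] 0.5346130369102821
```

Request:
jog_arm:
  motion:
    - [-0.204,0.187,-0.04,-0.13,-0.214,0.001,-1]
    - [-0.204,0.187,-0.04,-0.13,-0.214,0.001,-1]
    - [-0.204,0.187,-0.04,-0.13,-0.214,0.001,-1]
    - [-0.204,0.187,-0.04,-0.13,-0.214,0.001,-1]
    - [-0.204,0.187,-0.04,-0.13,-0.214,0.001,-1]

```text
t: 5.32
tcp_pos: [401.5, -296.3, 334.5]
tool_rot: [[0.718, -0.518, 0.465], [-0.434, -0.855, -0.282], [0.544, 0.001, -0.839]]
wrist_force: [2.2, -0.6, 1.3]
gripper_width: 0.8
finger_force: 0.0
```

```bash
python3 -c "
from to import *
mach(); tgt(-170,29,310,45);tgt(-165,29,165,45)
"
```

```text
t 5.3167 mach [-175.6   30.5  334.5] F [ 2.2 -0.6  1.3] q [-0.86 -0.01  2.04  0.31  0.58  1.04] 0.7775248665693221
shift [ 0.0081 -0.0084 -0.049 ] turn [-0.0345 -0.0573  0.0002]
shift [ 0.0166 -0.0135 -0.339 ] turn [-0.0345 -0.0573  0.0002]
```

Request:
jog_arm:
  motion:
    - [0.016,-0.013,-0.06,-0.0345,-0.0575,0,-1]
    - [0.016,-0.013,-0.12,-0.0345,-0.0575,0,-1]
    - [0.016,-0.013,-0.18,-0.0345,-0.0575,0,-1]
    - [0.016,-0.013,-0.24,-0.0345,-0.0575,0,-1]
    - [0.016,-0.013,-0.3,-0.0345,-0.0575,0,-1]

```text
t: 5.73
tcp_pos: [432.2, -295.5, 282.5]
tool_rot: [[0.612, -0.481, 0.628], [-0.364, -0.876, -0.317], [0.702, -0.034, -0.711]]
wrist_force: [1.4, 0.2, -0.4]
gripper_width: 0.8
finger_force: 0.0
```

```bash
python3 -c "
from to import *
mach(); tgt(-165,29,165,45)
f=grab('side'); g=grab('wrist','w1.png')
for n in ('rocker_edge','switch_box'):
  for h in (f,g):
    print(n,[(q['xy'],round(q['p'],2)) for q in robot.place_of(h,n)[:2]])
print(proj(f,W(P,[(-106,29,118),(-81,29,132)])))
"
```

```text
t 5.7333 mach [-149.8   47.1  282.5] F [ 1.4  0.2 -0.4] q [-0.87  0.09  2.21  1.22  0.3   0.12] 0.7790156395274114
shift [-0.0448 -0.0152 -0.2349] turn [-0.0105  0.0038 -0.0134]
rocker_edge [([283.1, 258.4], 0.44)]
rocker_edge []
switch_box [([272.7, 249.5], 0.7)]
switch_box []
[[283.82454375 261.9266304 ]
 [273.2304885  248.95826902]]
```

View pics/w1.png

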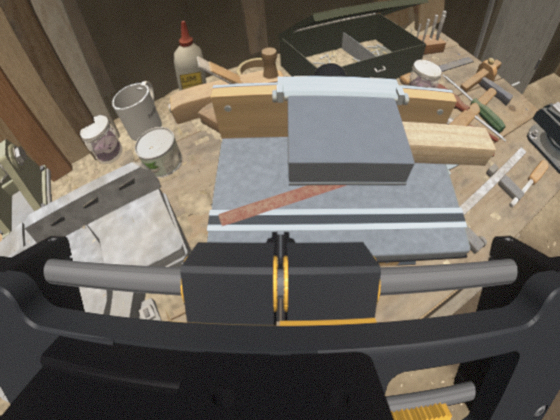

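The wrist view shows the guard lowered over the cutter (centre near (345,140)), the table front below it and the workpiece in place. The wrist is passing near a singularity, so I'll keep going slowly, clear of the lip.

Request:
jog_arm:
  motion:
    - [-0.055,-0.01,-0.03,-0.0105,0.0038,-0.0134,-1]
    - [-0.055,-0.01,-0.06,-0.0105,0.0038,-0.0134,-1]
    - [-0.055,-0.01,-0.09,-0.0105,0.0038,-0.0134,-1]
    - [-0.055,-0.01,-0.12,-0.0105,0.0038,-0.0134,-1]
    - [-0.055,-0.01,-0.15,-0.0105,0.0038,-0.0134,-1]

```text
t: 6.45
tcp_pos: [407.2, -300.2, 219.1]
tool_rot: [[0.603, -0.513, 0.611], [-0.363, -0.859, -0.362], [0.71, -0.003, -0.704]]
wrist_force: [-0.3, -0.5, 0.5]
gripper_width: 0.9
finger_force: 0.0
```

```bash
python3 -c "
from to import *
mach(); tgt(-165,29,165,45);print(robot.read_state()['tool_rot'])
"
```

```text
t 6.45 mach [-168.7   30.1  219.1] F [-0.3 -0.5  0.5] q [-0.91  0.19  2.35  2.08  0.3  -0.79] 0.8714773592774817
shift [ 0.0053 -0.0057 -0.1081] turn [-0.0002  0.0019 -0.0018]
[[ 0.6028774  -0.51276146  0.61124015]
 [-0.36294646 -0.8585241  -0.362224  ]
 [ 0.71049892 -0.00347079 -0.70368974]]
```

Request:
jog_arm:
  motion:
    - [0.005,-0.005,-0.04,0,0.002,-0.002,-1]
    - [0.005,-0.005,-0.08,0,0.002,-0.002,-1]
    - [0.005,-0.005,-0.11,0,0.002,-0.002,-1]
    - [0.005,-0.005,-0.138,0,0.002,-0.002,-1]
    - [0.005,-0.005,-0.138,0,0.002,-0.002,-1]

```text
t: 6.87
tcp_pos: [409.7, -302.0, 147.8]
tool_rot: [[0.607, -0.518, 0.603], [-0.37, -0.856, -0.362], [0.704, -0.003, -0.71]]
wrist_force: [0.3, -0.1, 0.4]
gripper_width: 0.7
finger_force: 0.0
```

```bash
python3 -c "
from to import *
fs=[grab('side','d3.png'),grab('scene')]
ps=[robot.place_of(f,'guard_edge')[0]['xy'] for f in fs]; X=tri(fs,ps); print(X, W(P,(-66,0,259)))
for f in fs[:1]:
  for n in ('rocker_edge','switch_box'): print(n,[(q['xy'],round(q['p'],2)) for q in robot.place_of(f,n)[:2]])
cv2.imwrite('pics/c3.png',cv2.resize(cv2.imread('pics/d3.png')[150:330,180:420],(800,600)))
mach(); tgt(-112,29,106,45);tgt(-100,29,94,45)
"
```

```text
[ 480.01231545 -385.17379223  256.44757826] [[ 479.52741144 -379.14086153  259.        ]]
rocker_edge [([283.8, 257.6], 0.46), ([243.1, 160.5], 0.46)]
switch_box [([270.0, 250.8], 0.63)]
t 7.1667 mach [-165.2   29.5  150.7] F [ 0.7 -0.1 -1.2] q [-0.9   0.37  2.42  2.57  0.47 -1.3 ] 0.5163877381377106
shift [ 0.0906 -0.056  -0.0894] turn [-0.0003 -0.      0.0001]
shift [ 0.1111 -0.0684 -0.1134] turn [-0.0003 -0.      0.0001]
```

View pics/c3.png

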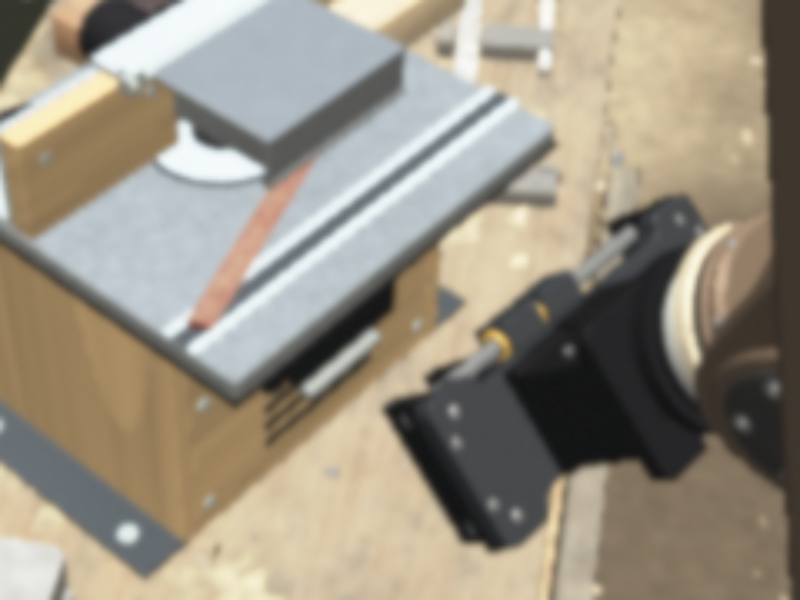

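The picture shows the guard level and the gripper in front of the lip. The rocker strip runs from about (305,390) to (380,335) in the crop, which matches the estimate. Now I'll reach in below it.

Request:
jog_arm:
  motion:
    - [0.03,-0.018,-0.03,0,0,0,-1]
    - [0.06,-0.037,-0.06,0,0,0,-1]
    - [0.09,-0.056,-0.092,0,0,0,-1]
    - [0.113,-0.0695,-0.1134,0,0,0,-1]
    - [0.113,-0.0695,-0.1134,0,0,0,-1]

```text
t: 7.58
tcp_pos: [467.7, -338.1, 92.0]
tool_rot: [[0.606, -0.518, 0.604], [-0.368, -0.856, -0.365], [0.706, -0.001, -0.708]]
wrist_force: [-0.7, 1.5, 0.4]
gripper_width: 0.7
finger_force: 0.0
```

```bash
python3 -c "
from to import *
mach(); tgt(-98,29,94,45)
"
```

```text
t 7.5833 mach [-97.4  29.   92. ] F [-0.7  1.5  0.4] q [-0.84  0.56  2.31  2.72  0.53 -1.42] 0.6859890661899615
shift [-0.0011  0.0007  0.0039] turn [-0.0007 -0.0003  0.    ]
```

No contact yet. Raise in small steps while watching the force.

Request:
jog_arm:
  motion:
    - [0,0,0.004,0,0,0,-1]
    - [0,0,0.008,0,0,0,-1]
    - [0,0,0.012,0,0,0,-1]
    - [0,0,0.012,0,0,0,-1]

```text
t: 7.92
tcp_pos: [465.8, -337.0, 100.3]
tool_rot: [[0.605, -0.518, 0.604], [-0.367, -0.855, -0.366], [0.706, -0.001, -0.708]]
wrist_force: [0.3, 0.2, 0.7]
gripper_width: 0.7
finger_force: 0.0
```

Request:
jog_arm:
  motion:
    - [0,0,0.004,0,0,0,-1]
    - [0,0,0.008,0,0,0,-1]
    - [0,0,0.008,0,0,0,-1]

```text
t: 8.17
tcp_pos: [466.0, -337.2, 103.6]
tool_rot: [[0.605, -0.518, 0.604], [-0.368, -0.855, -0.365], [0.706, -0.001, -0.708]]
wrist_force: [-0.2, 0.1, -0.6]
gripper_width: 0.6
finger_force: 0.1
```

Request:
jog_arm:
  motion:
    - [0,0,0.005,0,0,0,-1]
    - [0,0,0.01,0,0,0,-1]
    - [0,0,0.01,0,0,0,-1]

```text
t: 8.42
tcp_pos: [464.7, -336.1, 106.5]
tool_rot: [[0.609, -0.518, 0.6], [-0.37, -0.855, -0.363], [0.701, -0.002, -0.713]]
wrist_force: [-5.1, 0.7, -11.6]
gripper_width: 0.4
finger_force: 5.9
```

Request:
jog_arm:
  motion:
    - [0,0,0.004,0,0,0,-1]
    - [0,0,0.008,0,0,0,-1]
    - [0,0,0.008,0,0,0,-1]

```text
t: 8.67
tcp_pos: [463.6, -335.2, 108.7]
tool_rot: [[0.612, -0.519, 0.597], [-0.373, -0.855, -0.361], [0.698, -0.002, -0.716]]
wrist_force: [-5.6, 2.1, -26.1]
gripper_width: 0.8
finger_force: 11.5
```

At 26 N the height matches the rocker's on stop. I'll back off along the tool axis and look.

Request:
jog_arm:
  motion:
    - [0,0,-0.02,0,0,0,-1]
    - [0,0,-0.036,0,0,0,-1]
    - [-0.03,0.018,-0.01,0,0,0,-1]
    - [-0.07,0.042,0.03,0,0,0,-1]
    - [-0.11,0.067,0.07,0,0,0,-1]

```text
t: 9.08
tcp_pos: [411.5, -303.8, 147.5]
tool_rot: [[0.604, -0.518, 0.606], [-0.367, -0.856, -0.365], [0.707, -0.001, -0.707]]
wrist_force: [-0.5, -0.4, 0.7]
gripper_width: 0.3
finger_force: 0.0
```

```bash
python3 -c "
from to import *
f=grab('side','d4.png')
for n in ('rocker_edge','switch_box'): print(n,[(q['xy'],round(q['p'],2)) for q in robot.place_of(f,n)[:2]])
print(proj(f,W(P,[(-106,29,118),(-106,29,126)])))
a=cv2.imread('pics/d3.png')[220:300,230:310];b=cv2.imread('pics/d4.png')[220:300,230:310]
cv2.imwrite('pics/c4.png',cv2.resize(np.hstack([a,b]),(800,400),interpolation=cv2.INTER_CUBIC))
mach()
"
```

```text
rocker_edge [([283.5, 257.4], 0.45)]
switch_box [([272.4, 249.8], 0.85)]
[[283.82454375 261.9266304 ]
 [283.88639735 258.72556691]]
t 9.2333 mach [-162.9   28.9  149.2] F [-0.5 -0.3 -0.5] q [-0.9   0.38  2.42  2.58  0.48 -1.32] 0.2797597155512571
```

View pics/c4.png

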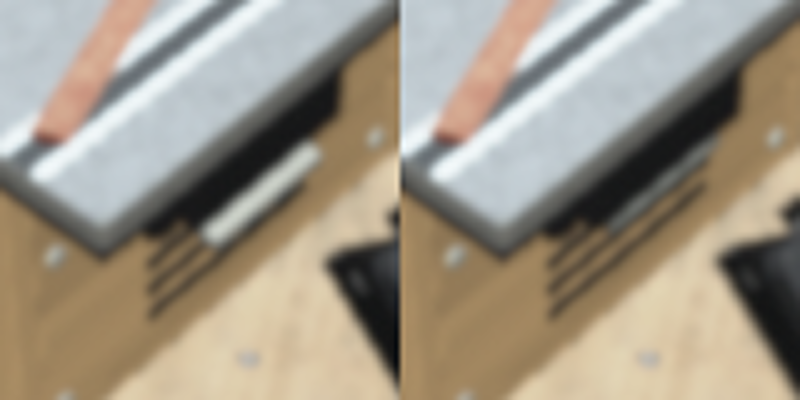

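Before and after, the bright rocker strip (left half, about (260,195)) has turned up and now shows only a thin grey edge (right half, about (665,180)), so it has snapped on. The robot is clear of everything, so I'm handing in.

```bash
python3 -c "
from workcell import robot
print(robot.finish_job())"
```

```text
the job is handed in; nothing more can be done
None
```

I swung the guard fully down first, then snapped the rocker on, left the workpiece where it was, and handed the job in with the arm clear; the hand-in returned no verdict, so the result is judged from the images and forces.

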